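# Press the jar lids home in order

### The arm

A 7-joint arm with a two-finger parallel gripper is mounted at the origin on the work surface. World frame = base frame: x ahead of the robot, y to its left, z up, the work surface at z = 0. Lengths are in m, angles in rad, forces in N, time in s.
With the tool pointing down it reaches from about 0.425 to 0.875 m from the base axis. Payload 4.7 kg.
Tool frame: the origin (TCP) lies midway between the tips of the shut fingers; the grasp point (between the pads) lies 19 mm behind it; x points along the fingers, z is the direction in which the jaws open and shut, and the axes are right-handed (so a half turn about x gives the same grasp; the last joint's range is limited). The gripper opens to 87 mm and grips with 3 to 60 N. Pads are 19 mm wide; open, the fingers measure 117 mm over their backs; the gripper's body (75 mm by 190 mm) begins 51 mm behind the grasp point.
Start: joints at [1.214, 0.321, -0.07, 1.45, 0.023, 1.371, -0.057], TCP at [0.236, -0.606, 0.223] pointing down, gripper open.
Joint ranges: [-2.86, 2.86], [-0.3, 2.09], [-1.38, 1.24], [0.06, 2.45], [-1.56, 4.7], [0.09, 2.05], [-2.69, 2.69]. Speed limits (rad/s): [2.57, 2.57, 3.14, 3.14, 3.14, 3.14, 3.14].

### API

Orientations are given as a rotation vector (axis times angle).
In Python, from bench import ctrl gives the robot as it stands.
- The arm moves only by the shell command python3 -m pendant 'ROWS' [OPENING] [FORCE]. ROWS is JSON, a list of rows, each an object with "travel": the shift along the tool's x, y, z in m, a list of three; "twist": the turn about the tool's x in rad. In form: [{"travel": [x, y, z], "twist": twist}, ...]. A call has 1 to 10 rows; each row is the pose to reach, as a shift and turn from the pose measured when the call began, along the tool's axes at that moment; what a row does not reach only later rows make up. A row lasts 1/8 s, in which the tool goes at most 62.5 mm and 10.7 degrees, less where a joint would pass 70% of its speed; a pose out of reach is approached as far as the arm can. A call with a gripper value outside its range is refused whole. OPENING is the opening, from -1 (shut) to 1 (fully open), so that 0 is half open, set as the call begins (- or left out, the last holds). The fingers move at their own pace and stop on an object; FORCE is the grip in N (left out, the last holds). Time passes only in rows, so rows that repeat a pose let the fingers close. It gives the time, the measured TCP pose, the force and the opening at its end, in the units of the state.
- ctrl.get_state(): the state, without advancing time (a new reading comes with each control period).
- ctrl.get_image(name): name is "scene" or "top" or "wrist"; returns the picture (400x640x3 uint8, red, green, blue); there is no depth.
- ctrl.camera_model(name): a dict with "K" (3x3 intrinsics, pixels), "rvec" (rotation vector, rad) and "tvec" (3), from world to camera coordinates, as OpenCV has them; the wrist camera has in their place "T_tool_cam" (4x4, takes a point from camera to tool coordinates, whose origin is the TCP and whose axes are the tool frame's). Camera axes: x right, y down, z forward; pixel columns grow to the right and rows downward; lengths in m; the calibration is good to about 2 mm. A picture is of the moment at which its call begins: read the wrist's pose just before it. camera_model takes no time and is no camera call.
- ctrl.close_job(): hands the job in, once; it reports no verdict.
The state is a dict: "time": time; "joint_positions": joint angles; "qd": joint speeds; "joint_torque": joint torques, N m; "position": TCP position; "tool_rot": TCP orientation; "ft_force": force on the tool from outside, world axes, zero at the start; "torque": the same for the moment, N m; "grip_width": opening from 0.0 (shut) to 1.0 (fully open).
Only numpy, scipy, OpenCV 4.12 (cv2) and the standard library are available. Lean on these libraries where they do the work, as an engineer would, in place of code of your own. Each camera call takes 0.05 s, during which the arm holds its last target.

### The job

Three of the sample jars are ready to be sealed: with the fingertips, gently press the blue lid down until it is fully home, then the yellow lid, then the red lid, in that order. Leave the green lid standing up, do not lift any jar or lid, and leave the jars and everything else on the bench standing where they are.

Things in the scene. Friction and masses are not known exactly. Their poses are not given: they have to be found in the camera images.
- jar_blue: loose round white plastic jar with a blue lid, 60 mm across, body 85 mm high without the lid, 0.23 to 0.4 kg; origin at the centre of its underside, z up along the jar.
- lid_blue_top (a point): centre of the flat top of the blue lid of jar_blue; the lid is a blue disc 48 mm across and 6 mm thick on a grey plug, with a blue springy crown 40 mm across that stands 13 mm above the disc and yields about 1 mm for each 2 N, up to 11 mm. This point is on the crown and goes down with it. Left alone, it is 114 mm above the jar's underside when the lid is fully raised and 104 mm when the lid is home on the rim.
- lid_blue (a joint): how far the blue lid has been pushed down into its jar, m: 0 = standing 10 mm proud, 0.010 = home on the rim; it starts at 0 to 0.003. It slides straight down against about 4 N of friction, stays where it is left, and stops hard at 0.010; the lid's springy crown yields before and after that. Negative: pulled up.
- jar_yellow: loose round white plastic jar with a yellow lid, 60 mm across, body 70 mm high without the lid, 0.23 to 0.4 kg; origin at the centre of its underside, z up along the jar.
- lid_yellow_top (a point): centre of the flat top of the yellow lid of jar_yellow; the lid is a yellow disc 48 mm across and 6 mm thick on a grey plug, with a yellow springy crown 40 mm across that stands 13 mm above the disc and yields about 1 mm for each 2 N, up to 11 mm. This point is on the crown and goes down with it. Left alone, it is 99 mm above the jar's underside when the lid is fully raised and 89 mm when the lid is home on the rim.
- lid_yellow (a joint): how far the yellow lid has been pushed down into its jar, m: 0 = standing 10 mm proud, 0.010 = home on the rim; it starts at 0 to 0.003. It slides straight down against about 4 N of friction, stays where it is left, and stops hard at 0.010; the lid's springy crown yields before and after that. Negative: pulled up.
- jar_red: loose round white plastic jar with a red lid, 60 mm across, body 78 mm high without the lid, 0.23 to 0.4 kg; origin at the centre of its underside, z up along the jar.
- lid_red_top (a point): centre of the flat top of the red lid of jar_red; the lid is a red disc 48 mm across and 6 mm thick on a grey plug, with a red springy crown 40 mm across that stands 13 mm above the disc and yields about 1 mm for each 2 N, up to 11 mm. This point is on the crown and goes down with it. Left alone, it is 107 mm above the jar's underside when the lid is fully raised and 97 mm when the lid is home on the rim.
- lid_red (a joint): how far the red lid has been pushed down into its jar, m: 0 = standing 10 mm proud, 0.010 = home on the rim; it starts at 0 to 0.003. It slides straight down against about 4 N of friction, stays where it is left, and stops hard at 0.010; the lid's springy crown yields before and after that. Negative: pulled up.
- jar_green: loose round white plastic jar with a green lid, 60 mm across, body 70 mm high without the lid, 0.23 to 0.4 kg; origin at the centre of its underside, z up along the jar. This jar is to stay open.
- lid_green_top (a point): centre of the flat top of the green lid of jar_green; the lid is a green disc 48 mm across and 6 mm thick on a grey plug, with a green springy crown 40 mm across that stands 13 mm above the disc and yields about 1 mm for each 2 N, up to 11 mm. This point is on the crown and goes down with it. Left alone, it is 99 mm above the jar's underside when the lid is fully raised and 89 mm when the lid is home on the rim.
- lid_green (a joint): how far the green lid has been pushed down into its jar, m: 0 = standing 10 mm proud, 0.010 = home on the rim; it starts at 0 to 0.003. It slides straight down against about 4 N of friction, stays where it is left, and stops hard at 0.010; the lid's springy crown yields before and after that. Negative: pulled up.
- dishes: two stacked round culture dishes, amber with clear lids, 92 mm across, 30 mm high, loose; origin at the centre of the underside
- tip_box: blue box with clear lid, 80 x 120 x 70 mm high, loose; origin at the centre of the underside, long side along its y
- orange_rack: low orange rack block, 90 x 130 x 22 mm high, loose; origin at the centre of the underside, long side along its y
- media_bottle: bottle with orange cap, 68 mm across, 130 mm high, loose; origin at the centre of the underside
- flask: clear conical flask, 84 mm across the foot, 124 mm high, loose; origin at the centre of the underside
- spatula: thin steel lab spatula 185 mm long, 12 mm wide and 8 mm high, lying flat on the bench, loose; lies along its x
- tube_rack: white rack with blue-capped tubes, 70 x 200 x 102 mm high, fixed to the bench; origin at the centre of the underside, long side along its y
Things that resemble listed ones, but are neither listed nor needed, are in the scene too. Leave any purple look-alike of the jar_blue alone.

How it is judged:
On the way, in this order (a step that is already met when the one before it is completed fails the run):
1. the blue lid is pressed home (more than 8 of 10 mm) while yellow and red are still up (value of joint lid_blue above 0.008 m and value of joint each of lid_yellow, lid_red below 0.006 m), for 0.1 s.
2. then the yellow lid is pressed home while red is still up (value of joint each of lid_blue, lid_yellow above 0.008 m and value of joint lid_red below 0.006 m), for 0.1 s.
3. then the red lid is pressed home (value of joint each of lid_blue, lid_yellow, lid_red above 0.008 m), for 0.1 s.
At the end, for the whole second after the job is handed in: The blue, yellow and red lids are pushed down more than 8 of 10 mm, the green lid less than 6 mm; all four jars stand still and upright (within 0.05 rad) within 30 mm of where they began (all of step 3 and value of joint lid_green below 0.006 m and angle between each of jar_blue, jar_yellow, jar_red, jar_green's own z axis and vertical below 0.05 rad and distance of each of jar_blue, jar_yellow, jar_red, jar_green from where it was at the start of the episode below 0.03 m and linear speed of each of jar_blue, jar_yellow, jar_red, jar_green below 0.01 m/s); the robot touches nothing.
It fails at once if a later lid pressed down (more than 6 mm) before the one ahead of it was home, or the green lid pressed down more than 6 mm ((value of joint lid_yellow above 0.006 m and not (value of joint lid_blue above 0.008 m)) or (value of joint lid_red above 0.006 m and not (value of joint lid_yellow above 0.008 m)) or value of joint lid_green above 0.006 m).
It fails at once if a lid pulled up more than 4 mm above its raised position (value of joint any of lid_blue, lid_yellow, lid_red, lid_green below -0.004 m).
It fails at once if a jar pressed or struck with more than 30 N (contact force between any of the fingers, the arm and jar_blue above 30 N or contact force between any of the fingers, the arm and jar_yellow above 30 N or contact force between any of the fingers, the arm and jar_red above 30 N or contact force between any of the fingers, the arm and jar_green above 30 N).
It fails at once if a jar lifted more than 8 mm or tipped more than 0.25 rad (height (world z) of any of jar_blue, jar_yellow, jar_red, jar_green above 0.008 m or angle between any of jar_blue, jar_yellow, jar_red, jar_green's own z axis and vertical above 0.25 rad).
It fails at once if a jar shifted more than 30 mm, or another thing more than 20 mm (distance of any of jar_blue, jar_yellow, jar_red, jar_green from where it was at the start of the episode above 0.03 m or distance of any of dishes, tip_box, orange_rack, media_bottle, flask, spatula from where it was at the start of the episode above 0.02 m).
It also fails if it takes over 42 s, if anything falls off the work surface, if the arm or the gripper's body presses on something with over 40 N, if the wrist force passes 120 N, or if a joint passes its speed limit or range.

## Working session

There is one attempt and no reset: what is moved stays moved. The work goes in short steps, Python scripts to look and compute and a shell command to move; the robot and the scene stay as the last step left them, time stands still between calls to the robot, and variables do not carry over. Pictures are saved under pics/ and viewed, and the job is handed in when it is done.

```bash
ls; mkdir -p pics; python3 - <<'E'
from bench import ctrl
import cv2
s=ctrl.get_state()
for k in ("time","position","tool_rot","ft_force","grip_width"): print(k,s[k])
for n in ("scene","top"):
    cv2.imwrite(f"pics/{n}0.png",ctrl.get_image(n)[:,:,::-1]); print(n,ctrl.camera_model(n))
print(ctrl.camera_model("wrist"))
E
```

```text
pics
time 0.0
position [ 0.23526653 -0.60534129  0.22145037]
tool_rot [ 0.93291767  1.36377518 -0.9312888 ]
ft_force [ 0.15445413  0.11205853 -0.34843563]
grip_width 0.9992036717485752
scene {'K': array([[423.44607477,   0.        , 315.83502088],
       [  0.        , 423.44607477, 197.32028107],
       [  0.        ,   0.        ,   1.        ]]), 'rvec': array([ 1.98429125,  0.8030873 , -0.47159914]), 'tvec': array([-0.38478874, -0.12791603,  1.4943894 ])}
top {'K': array([[401.98794271,   0.        , 318.82374373],
       [  0.        , 401.98794271, 208.37425743],
       [  0.        ,   0.        ,   1.        ]]), 'rvec': array([ 2.10441773, -2.14701005,  0.18240078]), 'tvec': array([-0.0514106 ,  0.60655435,  0.95558962])}
{'K': array([[318.48955011,   0.        , 321.20955356],
       [  0.        , 318.48955011, 203.7382671 ],
       [  0.        ,   0.        ,   1.        ]]), 'T_tool_cam': array([[ 1.83766068e-03, -2.56574655e-01,  9.66522669e-01,
        -1.62616118e-01],
       [-7.73779561e-04, -9.66524376e-01, -2.56573637e-01,
         7.01379030e-02],
       [ 9.99998012e-01, -2.76380201e-04, -1.97467607e-03,
        -2.65867513e-04],
       [ 0.00000000e+00,  0.00000000e+00,  0.00000000e+00,
         1.00000000e+00]])}
```

View pics/scene0.png

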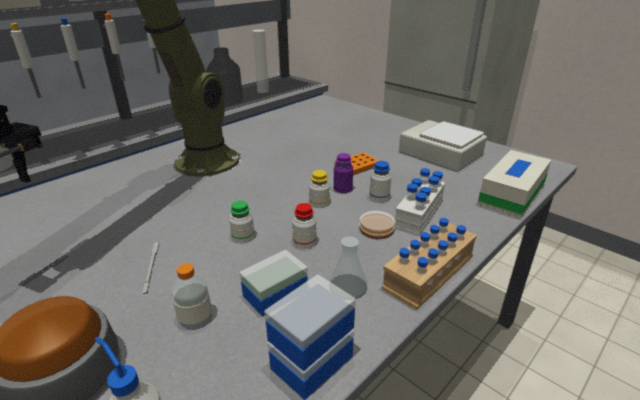

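View pics/top0.png

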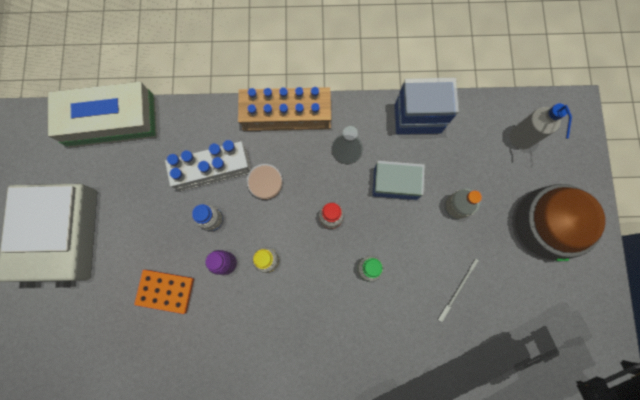

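```bash
cat > h.py <<'E'
import cv2,numpy as np
from scipy.spatial.transform import Rotation as R
from bench import ctrl
def ray(n,px):
    m=ctrl.camera_model(n); A=cv2.Rodrigues(m['rvec'])[0]; t=np.array(m['tvec'])
    d=A.T@np.linalg.solve(m['K'],[px[0],px[1],1.]); return -A.T@t,d
def plane(n,px,z):
    c,d=ray(n,px); return c+d*(z-c[2])/d[2]
def mask(img,lo,hi,smin=110,vmin=50):
    h=cv2.cvtColor(img,cv2.COLOR_BGR2HSV); return cv2.inRange(h,(lo,smin,vmin),(hi,255,255))
COL=dict(blue=(105,122),yellow=(22,33),red=(0,5),green=(50,80),purple=(132,165))
E
python3 - <<'E'
from h import *
win={'top':dict(blue=(205,214),yellow=(264,260),red=(332,213),green=(371,268),purple=(220,262)),
'scene':dict(blue=(382,170),yellow=(319,178),red=(304,211),green=(239,208),purple=(344,160))}
P={}
for n in win:
    im=cv2.imread(f'pics/{n}0.png')
    for c,(u,v) in win[n].items():
        m=mask(im,*COL[c]); w=np.zeros_like(m); w[v-22:v+22,u-22:u+22]=1; m*=w
        k,l,st,ce=cv2.connectedComponentsWithStats(m); 
        i=1+np.argmax(st[1:,4]); print(n,c,st[i],ce[i].round(1)); P[n,c]=ce[i]
for c in COL:
    c1,d1=ray('top',P['top',c]);c2,d2=ray('scene',P['scene',c])
    s=np.linalg.lstsq(np.stack([d1,-d2],1),c2-c1,rcond=None)[0]
    a,b=c1+s[0]*d1,c2+s[1]*d2
    H=dict(blue=.108,yellow=.093,red=.101,green=.093,purple=.105)[c]
    print(c,((a+b)/2).round(4),np.linalg.norm(a-b).round(4),'plane',plane('top',P['top',c],H).round(4))
a=cv2.imread('pics/top0.png')[180:300,140:400]
cv2.imwrite('pics/crop_top0.png',cv2.resize(a,None,fx=3,fy=3,interpolation=cv2.INTER_CUBIC))
a=cv2.imread('pics/scene0.png')[140:250,220:410]
cv2.imwrite('pics/crop_scene0.png',cv2.resize(a,None,fx=4,fy=4,interpolation=cv2.INTER_CUBIC))
s=ctrl.get_state(); print(R.from_rotvec(s['tool_rot']).as_matrix().round(3))
E
```

```text
top blue [192 204  20  20 296] [201.6 213.5]
top yellow [253 249  20  20 320] [262.6 258.6]
top red [322 203  20  19 302] [331.3 211.9]
top green [363 258  19  20 288] [372.1 267.5]
top purple [206 251  24  22 421] [218.  261.6]
scene blue [373 161  17  12 162] [381.3 166.6]
scene yellow [311 170  17  13 169] [318.9 176.3]
scene red [294 203  20  16 231] [303.5 210.3]
scene green [231 201  18  15 212] [239.4 207.8]
scene purple [334 153  19  29 418] [343.1 168.8]
blue [0.5906 0.2172 0.1007] 0.0005 plane [0.5892 0.2148 0.108 ]
yellow [0.4812 0.0725 0.0852] 0.0 plane [0.4807 0.0713 0.093 ]
red [ 0.589  -0.0934  0.0942] 0.0003 plane [ 0.5878 -0.0933  0.101 ]
green [ 0.455  -0.1869  0.0861] 0.0 plane [ 0.4548 -0.1861  0.093 ]
purple [0.4766 0.1831 0.0669] 0.001 plane [0.475  0.1737 0.105 ]
[[-0.001  0.932  0.362]
 [ 0.002  0.362 -0.932]
 [-1.    -0.    -0.002]]
```

View pics/crop_top0.png

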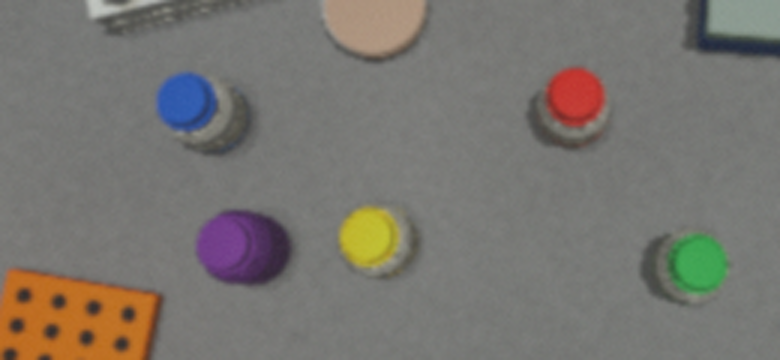

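View pics/crop_scene0.png

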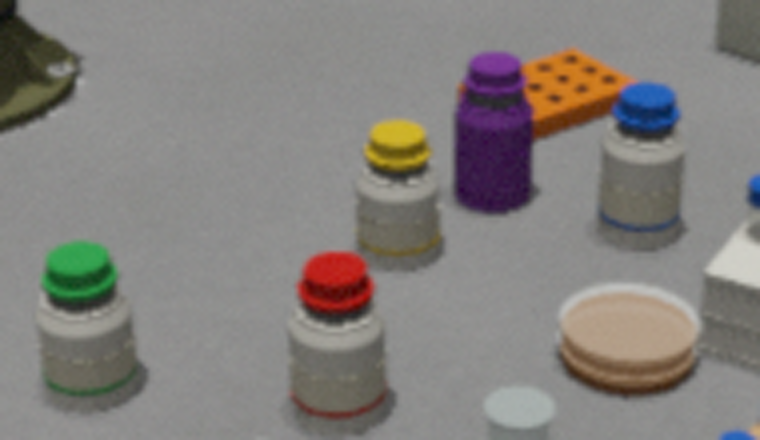

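Candidates for blue lid: jar with white body and blue lid, top (202,213) / scene (381,167); purple look-alike at top (218,262) / scene (343,169); blue tube caps at top (170-230,145-175) and (252-315,92-112); the pump bottle at top (560,110). The crop confirms that (202,213) is the white jar with the blue lid. Green, at (372,268), is left alone. Next I shut the gripper and travel high.

```bash
python3 -m pendant '[{"travel":[0,0.02,-0.02],"twist":0},{"travel":[0,0.055,-0.055],"twist":0},{"travel":[0,0.09,-0.09],"twist":0},{"travel":[0,0.125,-0.125],"twist":0},{"travel":[0,0.16,-0.16],"twist":0},{"travel":[0,0.195,-0.195],"twist":0},{"travel":[0,0.23,-0.23],"twist":0},{"travel":[0,0.265,-0.265],"twist":0},{"travel":[0,0.29,-0.29],"twist":0},{"travel":[0,0.30,-0.30],"twist":0}]' -1 10
python3 - <<'E'
from h import *
s=ctrl.get_state();M=R.from_rotvec(s['tool_rot']).as_matrix();print(s['position'],M.round(3),s['joint_positions'].round(2),s['ft_force'],M.T@(np.array([.590,.215,.20])-s['position']))
E
```

```text
time: 1.35
position: [0.4068, -0.2151, 0.2219]
tool_rot: [0.93, 1.365, -0.929]
ft_force: [0.7, -0.8, 0.0]
grip_width: 0.021
[ 0.40675043 -0.21512219  0.22193575] [[-0.001  0.931  0.365]
 [ 0.001  0.365 -0.931]
 [-1.    -0.    -0.002]] [ 0.85 -0.07 -0.4   1.88 -0.03  1.32 -0.74] [ 0.66773511 -0.76801007  0.01592438] [ 0.02238716  0.32777333 -0.33336187]
```

```bash
python3 -m pendant '[{"travel":[0,0.025,-0.025],"twist":0},{"travel":[0,0.06,-0.06],"twist":0},{"travel":[0,0.1,-0.1],"twist":0},{"travel":[0,0.14,-0.14],"twist":0},{"travel":[0,0.18,-0.18],"twist":0},{"travel":[0,0.22,-0.22],"twist":0},{"travel":[0,0.26,-0.26],"twist":0},{"travel":[0,0.3,-0.3],"twist":0},{"travel":[0,0.328,-0.333],"twist":0},{"travel":[0,0.328,-0.333],"twist":0}]'
cat > w.py <<'E'
import sys
from h import *
# wrist view: lid position of colour c with top plane z
c,z=sys.argv[1],float(sys.argv[2])
s=ctrl.get_state();M=R.from_rotvec(s['tool_rot']).as_matrix()
im=ctrl.get_image('wrist')[:,:,::-1].copy();cv2.imwrite(f'pics/wrist_{c}_{s["time"]:.2f}.png',im);print(f'pics/wrist_{c}_{s["time"]:.2f}.png')
cm=ctrl.camera_model('wrist');T=cm['T_tool_cam']
m=mask(im,*COL[c]);k,l,st,ce=cv2.connectedComponentsWithStats(m)
for i in [j for j in range(1,k) if st[j,4]>150]:
    d=M@T[:3,:3]@np.linalg.solve(cm['K'],[*ce[i],1]);o=s['position']+M@T[:3,3]
    print(st[i],ce[i].round(1),(o+d*(z-o[2])/d[2]).round(4))
print('pos',s['position'].round(4),'F',s['ft_force'].round(2))
E
python3 w.py blue .108
```

```text
time: 2.6
position: [0.5902, 0.2179, 0.2212]
tool_rot: [0.928, 1.37, -0.925]
ft_force: [0.5, -0.1, 0.3]
grip_width: 0.005
pics/wrist_blue_2.60.png
[283   0  34  30 846] [299.6  12.7] [0.7224 0.2899 0.108 ]
[ 327    0   33   37 1021] [342.7  16.4] [0.7323 0.258  0.108 ]
[ 410    9   37   40 1130] [428.2  29.1] [0.7486 0.1925 0.108 ]
[ 451   16   39   40 1151] [470.1  35.8] [0.7564 0.16   0.108 ]
[278  39  33  37 943] [293.8  56.8] [0.6913 0.2831 0.108 ]
[361  52  34  36 931] [377.3  69.8] [0.707  0.2173 0.108 ]
[401  59  35  35 946] [418.2  76.2] [0.7148 0.1846 0.108 ]
[ 300  173   51   50 1929] [324.7 197.5] [0.5931 0.2173 0.108 ]
pos [0.5902 0.2179 0.2212] F [ 0.52 -0.13  0.35]
```

View pics/wrist_blue_2.60.png

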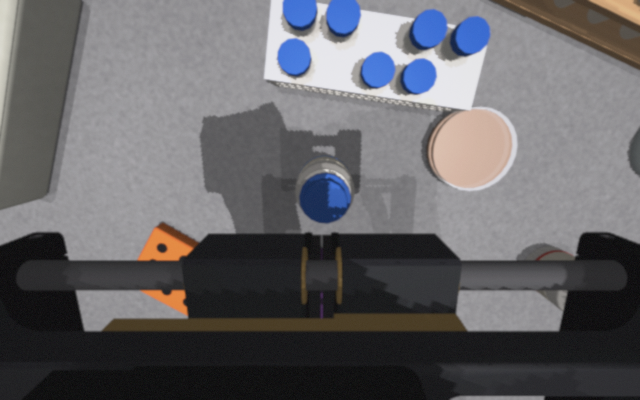

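The wrist view shows the blue lid at (325,197) dead ahead of the shut fingers, within 3 mm of the TCP; the rack caps are far off. Descending.

```bash
python3 -m pendant '[{"travel":[0.02,0.002,0],"twist":0},{"travel":[0.05,0.002,0.0],"twist":0},{"travel":[0.08,0.002,0],"twist":0},{"travel":[0.098,0.002,0],"twist":0},{"travel":[0.102,0.002,0],"twist":0},{"travel":[0.102,0.002,0],"twist":0}]'
python3 -c "
from h import *
s=ctrl.get_state();print(s['position'],s['ft_force'],s['qd'].round(3))"
```

```text
time: 3.4
position: [0.5924, 0.2158, 0.1197]
tool_rot: [0.929, 1.366, -0.929]
ft_force: [-0.2, -0.6, 0.6]
grip_width: 0.001
[0.59242351 0.21577329 0.11966364] [-0.17936549 -0.59653058  0.60459122] [-0.002 -0.011 -0.009 -0.018 -0.002  0.002  0.002]
```

```bash
python3 -m pendant '[{"travel":[0.002,0,0],"twist":0},{"travel":[0.004,0,0],"twist":0},{"travel":[0.006,0,0],"twist":0},{"travel":[0.008,0,0],"twist":0},{"travel":[0.010,0,0],"twist":0},{"travel":[0.012,0,0],"twist":0},{"travel":[0.014,0,0],"twist":0},{"travel":[0.014,0,0],"twist":0}]'
```

```text
time: 4.4
position: [0.5926, 0.2159, 0.1057]
tool_rot: [0.93, 1.366, -0.928]
ft_force: [1.3, -0.6, 3.1]
grip_width: 0.008
```

```bash
python3 -m pendant '[{"travel":[0.001,0,0],"twist":0},{"travel":[0.002,0,0],"twist":0},{"travel":[0.003,0,0],"twist":0},{"travel":[0.004,0,0],"twist":0},{"travel":[0.004,0,0],"twist":0}]'
python3 -m pendant '[{"travel":[0.001,0,0],"twist":0},{"travel":[0.002,0,0],"twist":0},{"travel":[0.002,0,0],"twist":0}]'
```

```text
time: 5.03
position: [0.5926, 0.2159, 0.1019]
tool_rot: [0.93, 1.366, -0.928]
ft_force: [-1.2, -0.6, 5.1]
grip_width: 0.007
time: 5.4
position: [0.5927, 0.216, 0.1005]
tool_rot: [0.929, 1.366, -0.928]
ft_force: [-1.4, -1.6, 7.9]
grip_width: 0.005
```

```bash
python3 -m pendant '[{"travel":[0.001,0,0],"twist":0},{"travel":[0.002,0,0],"twist":0},{"travel":[0.002,0,0],"twist":0}]'
```

```text
time: 5.78
position: [0.5928, 0.216, 0.0996]
tool_rot: [0.929, 1.365, -0.928]
ft_force: [-1.9, -1.8, 9.3]
grip_width: 0.002
```

```bash
python3 -m pendant '[{"travel":[0.001,0,0],"twist":0},{"travel":[0.003,0,0],"twist":0},{"travel":[0.003,0,0],"twist":0}]'
```

```text
time: 6.15
position: [0.593, 0.2161, 0.0982]
tool_rot: [0.929, 1.364, -0.928]
ft_force: [-3.3, -2.3, 12.4]
grip_width: 0.005
```

12.4 N at z=0.098, rising 2 N/mm: blue is on its stop. Retreating up.

```bash
python3 -m pendant '[{"travel":[-0.005,0,0],"twist":0},{"travel":[-0.02,0,0],"twist":0},{"travel":[-0.05,0,0],"twist":0},{"travel":[-0.09,0,0],"twist":0},{"travel":[-0.12,0,0],"twist":0},{"travel":[-0.12,0,0],"twist":0}]'
python3 - <<'E'
from h import *
s=ctrl.get_state();M=R.from_rotvec(s['tool_rot']).as_matrix();print(s['position'],M.T@(np.array([.481,.0715,s['position'][2]])-s['position']))
E
python3 w.py blue .10
```

```text
time: 6.9
position: [0.5941, 0.2169, 0.2209]
tool_rot: [0.932, 1.361, -0.925]
ft_force: [0.3, -0.7, 0.0]
grip_width: 0.003
[0.59414906 0.21692582 0.22093079] [-0.00083816 -0.15856439  0.09385102]
pics/wrist_blue_6.90.png
[ 279    0   33   36 1002] [295.  16.] [0.7261 0.2923 0.1   ]
[ 322    1   33   41 1072] [337.8  21.1] [0.7352 0.2591 0.1   ]
[ 405   15   36   39 1097] [422.6  34.6] [0.7512 0.1915 0.1   ]
[ 445   22   39   38 1122] [464.1  41.2] [0.7591 0.158  0.1   ]
[274  45  32  36 925] [289.6  62.4] [0.6922 0.2845 0.1   ]
[356  58  34  35 907] [372.6  74.9] [0.7084 0.2169 0.1   ]
[396  64  35  35 927] [413.1  81.2] [0.7163 0.1834 0.1   ]
[ 297  176   49   47 1786] [321.1 199.4] [0.5933 0.2177 0.1   ]
pos [0.5941 0.2169 0.2209] F [ 0.31 -0.68  0.04]
```

```bash
python3 -m pendant '[{"travel":[0,-0.02,0.01],"twist":0},{"travel":[0,-0.055,0.032],"twist":0},{"travel":[0,-0.095,0.056],"twist":0},{"travel":[0,-0.13,0.077],"twist":0},{"travel":[0,-0.153,0.09],"twist":0},{"travel":[0,-0.159,0.094],"twist":0},{"travel":[0,-0.159,0.094],"twist":0}]'
python3 w.py yellow .093
```

```text
time: 7.82
position: [0.4796, 0.0706, 0.218]
tool_rot: [0.93, 1.364, -0.928]
ft_force: [0.2, 0.6, -0.8]
grip_width: 0.008
pics/wrist_yellow_7.83.png
[ 297  169   50   48 1804] [321.3 192.3] [0.4838 0.0732 0.093 ]
pos [0.4796 0.0706 0.218 ] F [ 0.2   0.61 -0.78]
```

```bash
python3 -m pendant '[{"travel":[0.02,0.004,-0.001],"twist":0},{"travel":[0.05,0.004,-0.001],"twist":0},{"travel":[0.08,0.004,-0.001],"twist":0},{"travel":[0.105,0.004,-0.001],"twist":0},{"travel":[0.113,0.004,-0.001],"twist":0},{"travel":[0.113,0.004,-0.001],"twist":0}]'
python3 -m pendant '[{"travel":[0.002,0,0],"twist":0},{"travel":[0.004,0,0],"twist":0},{"travel":[0.006,0,0],"twist":0},{"travel":[0.008,0,0],"twist":0},{"travel":[0.010,0,0],"twist":0},{"travel":[0.012,0,0],"twist":0},{"travel":[0.014,0,0],"twist":0},{"travel":[0.014,0,0],"twist":0}]'
```

```text
time: 8.62
position: [0.4835, 0.0748, 0.1051]
tool_rot: [0.93, 1.366, -0.925]
ft_force: [0.8, -0.1, 0.3]
grip_width: 0.005
time: 9.62
position: [0.4837, 0.0748, 0.0911]
tool_rot: [0.93, 1.366, -0.925]
ft_force: [0.6, -0.1, 3.6]
grip_width: 0.009
```

```bash
python3 -m pendant '[{"travel":[0.001,0,0],"twist":0},{"travel":[0.002,0,0],"twist":0},{"travel":[0.003,0,0],"twist":0},{"travel":[0.004,0,0],"twist":0},{"travel":[0.005,0,0],"twist":0},{"travel":[0.005,0,0],"twist":0}]'
python3 -m pendant '[{"travel":[0.001,0,0],"twist":0},{"travel":[0.0025,0,0],"twist":0},{"travel":[0.0025,0,0],"twist":0}]'
```

```text
time: 10.38
position: [0.4838, 0.0748, 0.0863]
tool_rot: [0.93, 1.366, -0.925]
ft_force: [-1.3, -0.6, 5.2]
grip_width: 0.007
time: 10.75
position: [0.4839, 0.0749, 0.0844]
tool_rot: [0.929, 1.365, -0.925]
ft_force: [-3.4, -1.6, 9.0]
grip_width: 0.002
```

```bash
python3 -m pendant '[{"travel":[0.001,0,0],"twist":0},{"travel":[0.003,0,0],"twist":0},{"travel":[0.003,0,0],"twist":0}]'
```

```text
time: 11.12
position: [0.4841, 0.0749, 0.0825]
tool_rot: [0.929, 1.365, -0.926]
ft_force: [-4.4, -0.5, 13.0]
grip_width: 0.003
```

13 N at z=0.0825 (2 N/mm slope): yellow is home. Up, then to red.

```bash
python3 -m pendant '[{"travel":[-0.005,0,0],"twist":0},{"travel":[-0.02,0,0],"twist":0},{"travel":[-0.05,0,0],"twist":0},{"travel":[-0.09,0,0],"twist":0},{"travel":[-0.135,0,0],"twist":0},{"travel":[-0.135,0,0],"twist":0}]'
python3 - <<'E'
from h import *
s=ctrl.get_state();M=R.from_rotvec(s['tool_rot']).as_matrix();print(s['position'],M.T@(np.array([.591,-.0925,s['position'][2]])-s['position']))
E
python3 w.py yellow .085
```

```text
time: 11.88
position: [0.4862, 0.0753, 0.2212]
tool_rot: [0.931, 1.359, -0.922]
ft_force: [-1.1, -0.6, -0.6]
grip_width: 0.005
[0.48621332 0.07533609 0.22115211] [0.0004972  0.03561483 0.19462924]
pics/wrist_yellow_11.88.png
[ 300  177   46   45 1640] [322.9 198.8] [0.4835 0.0732 0.085 ]
pos [0.4862 0.0753 0.2212] F [-1.09 -0.65 -0.6 ]
```

```bash
python3 -m pendant '[{"travel":[0,0.004,0.02],"twist":0},{"travel":[0,0.01,0.055],"twist":0},{"travel":[0,0.018,0.1],"twist":0},{"travel":[0,0.026,0.14],"twist":0},{"travel":[0,0.033,0.18],"twist":0},{"travel":[0,0.036,0.195],"twist":0},{"travel":[0,0.036,0.195],"twist":0}]'
python3 w.py red .101
```

```text
time: 12.8
position: [0.5897, -0.0938, 0.2176]
tool_rot: [0.931, 1.365, -0.926]
ft_force: [-0.9, 0.3, -0.2]
grip_width: 0.001
pics/wrist_red_12.80.png
[ 297  174   51   48 1879] [322.1 197.2] [ 0.5918 -0.0927  0.101 ]
pos [ 0.5897 -0.0938  0.2176] F [-0.88  0.3  -0.22]
```

```bash
python3 -m pendant '[{"travel":[0.02,0.002,0],"twist":0},{"travel":[0.05,0.002,0],"twist":0},{"travel":[0.08,0.002,0],"twist":0},{"travel":[0.1,0.002,0],"twist":0},{"travel":[0.105,0.002,0],"twist":0},{"travel":[0.105,0.002,0],"twist":0}]'
python3 -m pendant '[{"travel":[0.002,0,0],"twist":0},{"travel":[0.004,0,0],"twist":0},{"travel":[0.006,0,0],"twist":0},{"travel":[0.008,0,0],"twist":0},{"travel":[0.010,0,0],"twist":0},{"travel":[0.012,0,0],"twist":0},{"travel":[0.014,0,0],"twist":0},{"travel":[0.014,0,0],"twist":0}]'
```

```text
time: 13.6
position: [0.5918, -0.0906, 0.1134]
tool_rot: [0.929, 1.365, -0.923]
ft_force: [-0.1, -0.1, 0.0]
grip_width: 0.003
time: 14.6
position: [0.592, -0.0907, 0.0995]
tool_rot: [0.929, 1.364, -0.923]
ft_force: [-0.1, -0.1, 3.2]
grip_width: 0.004
```

```bash
python3 -m pendant '[{"travel":[0.001,0,0],"twist":0},{"travel":[0.002,0,0],"twist":0},{"travel":[0.003,0,0],"twist":0},{"travel":[0.004,0,0],"twist":0},{"travel":[0.005,0,0],"twist":0},{"travel":[0.005,0,0],"twist":0}]'
python3 -m pendant '[{"travel":[0.001,0,0],"twist":0},{"travel":[0.0025,0,0],"twist":0},{"travel":[0.0025,0,0],"twist":0}]'
```

```text
time: 15.35
position: [0.592, -0.0907, 0.0947]
tool_rot: [0.929, 1.364, -0.923]
ft_force: [-1.3, -0.6, 5.4]
grip_width: 0.003
time: 15.72
position: [0.5922, -0.0907, 0.093]
tool_rot: [0.929, 1.364, -0.923]
ft_force: [-2.5, -0.3, 9.3]
grip_width: 0.003
```

```bash
python3 -m pendant '[{"travel":[0.001,0,0],"twist":0},{"travel":[0.003,0,0],"twist":0},{"travel":[0.003,0,0],"twist":0}]'
```

```text
time: 16.1
position: [0.5924, -0.0906, 0.0914]
tool_rot: [0.929, 1.363, -0.923]
ft_force: [-4.6, -0.3, 12.5]
grip_width: 0.009
```

Red is home (12.5 N). Retreat and check.

```bash
python3 -m pendant '[{"travel":[-0.005,0,0],"twist":0},{"travel":[-0.02,0,0],"twist":0},{"travel":[-0.05,0,0],"twist":0},{"travel":[-0.09,0,0],"twist":0},{"travel":[-0.135,0,0],"twist":0},{"travel":[-0.16,0,0],"twist":0},{"travel":[-0.16,0,0],"twist":0}]'
python3 -m pendant '[{"travel":[0,0,0.03],"twist":0},{"travel":[0,-0.02,0.08],"twist":0},{"travel":[0,-0.04,0.13],"twist":0},{"travel":[0,-0.06,0.18],"twist":0},{"travel":[0,-0.08,0.23],"twist":0},{"travel":[0,-0.1,0.28],"twist":0},{"travel":[0,-0.12,0.32],"twist":0},{"travel":[0,-0.12,0.34],"twist":0},{"travel":[0,-0.12,0.34],"twist":0}]'
python3 - <<'E'
from h import *
win=dict(blue=(382,170),yellow=(319,178),red=(304,211),green=(239,208))
b=ctrl.get_image('scene')[:,:,::-1].copy();t=ctrl.get_image('top')[:,:,::-1].copy()
cv2.imwrite('pics/scene1.png',b);cv2.imwrite('pics/top1.png',t)
a=cv2.imread('pics/scene0.png')
for c,(u,v) in win.items():
    for im in(a,b):
        m=mask(im,*COL[c]); w=np.zeros_like(m); w[v-22:v+22,u-22:u+22]=1
        k,l,st,ce=cv2.connectedComponentsWithStats(m*w);i=1+np.argmax(st[1:,4]);print(c,st[i],ce[i].round(1))
v=[cv2.resize(i[140:250,220:410],None,fx=4,fy=2.7,interpolation=cv2.INTER_CUBIC) for i in(a,b)]
cv2.imwrite('pics/cmp.png',np.vstack(v))
s=ctrl.get_state();print(s['position'],s['ft_force'],s['time'])
E
```

```text
time: 16.98
position: [0.5931, -0.0908, 0.2537]
tool_rot: [0.93, 1.359, -0.921]
ft_force: [0.8, -0.3, 0.1]
grip_width: 0.005
time: 18.1
position: [0.6062, -0.4524, 0.2502]
tool_rot: [0.932, 1.362, -0.923]
ft_force: [-0.8, -1.0, -0.5]
grip_width: 0.005
blue [373 161  17  12 162] [381.3 166.6]
blue [373 164  16  11 139] [380.9 169.2]
yellow [311 170  17  13 169] [318.9 176.3]
yellow [311 173  17  12 155] [319.1 178.7]
red [294 203  20  16 231] [303.5 210.3]
red [295 206  19  15 221] [303.5 213.2]
green [231 201  18  15 212] [239.4 207.8]
green [231 201  18  15 210] [239.4 207.8]
[ 0.60734792 -0.44939959  0.2518193 ] [-0.43134437  0.78332444  0.2189236 ] 18.2
```

View pics/cmp.png

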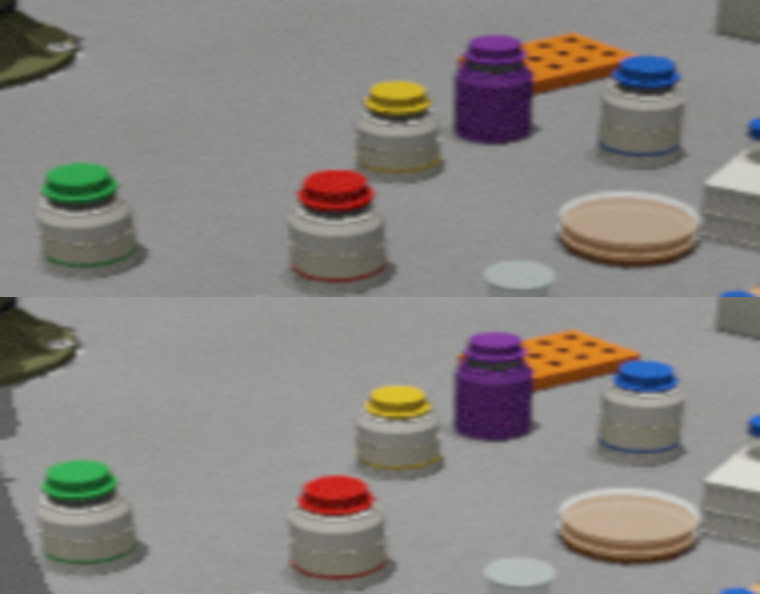

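View pics/top1.png

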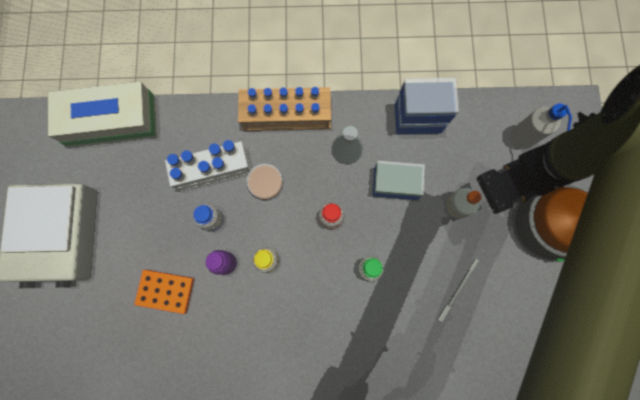

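The grey plug has vanished under blue (scene 381,169), yellow (319,179) and red (304,213). Green still shows its plug at (239,208), and nothing else has moved. The arm is free of contact.

```bash
python3 -c "
from bench import ctrl
print(ctrl.close_job())"
```

```text
the job is handed in; nothing more can be done
None
```

I pressed the blue, yellow and red lids home, in that order, with the shut fingertips. I then raised the arm clear and handed the job in at about 18 s of the 42 s allowed; no verdict was reported.

- **Force:** Each press ended at about 12.4–13 N, against the 30 N limit. The force was rising about 2 N/mm at the end, with fingertip heights matching a lid on its stop.
- **Lids:** In the before-and-after scene images the three pressed lids dropped about 2.4–2.9 px and their grey plugs no longer show. Green did not move and its plug still shows.
- **Jars and the rest:** Wrist views of the blue and yellow lids before and after pressing agreed within about 1 mm. I had no such repeat view of red. In the final top and scene images nothing else appeared to have moved, though I compared these by eye only. The arm partly covered the bottle and bowl in the top view.

No check failed or disagreed.

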